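# Seat the lamp mast in the clear desk socket

### The job

Mount the short lamp mast: take it from its wooden stand and push it down into a desk socket until you feel it bottom, pressing it home firmly with some 15 to 30 N, never more than 36 N; the socket's rim then falls on the mast's yellow ring. One of the two sockets (you cannot tell which by eye) has a broken stub in the bottom, so that the mast bottoms there with the whole ring standing clear above the rim: if so, pull it out and use the other one. Let go of the mast and leave it home, and leave the mug, stapler and tape dispenser where they are.

Things in the scene. Friction and masses are not known exactly. Their poses are not given: they have to be found in the camera images.
- mast_mid (a point): centre (half-way up) of the loose lamp mast: a round aluminium rod, 20 mm in diameter and 165 mm long, about 0.25 kg, standing upright in the stand; foot chamfered 2 mm; a black band near its top end; a yellow ring 10 mm tall, from 52 to 62 mm above the foot. z points along the mast to its top; foot and top are 82.5 mm below and above this point
- mast_mark (a point): point on the mast's axis at the middle of the yellow ring, 57 mm above the foot, 5 mm from the ring's edges; bottomed in the clear socket it lies between 3 mm below and 3 mm above the rim, bottomed on the stub in the blocked one 17 to 23 mm above the rim
- socket_white_rim (a point): centre of the mouth of the white desk socket's bore, at the top of its block, 80 mm above the desk. The bore is round, vertical, blind, 22 mm in diameter, with a 3 mm chamfer at the mouth. Bottomed, the mast's foot ends 54 to 60 mm below the rim if this is the clear socket, 34 to 40 mm if it is the one with the stub (the exact depth differs each time and must be felt); either colour may be the clear one
- socket_blue_rim (a point): centre of the mouth of the blue desk socket's bore, 80 mm above the desk; otherwise exactly as the white one
- stand: fixed wooden storage block 60 x 60 mm, 40 mm high, with a round vertical hole 23 mm in diameter and 32 mm deep in its top, in which the mast stands at first; origin at the centre of its underside, on the desk
- mast: the lamp mast itself, origin at the centre of its foot, z up along the mast
- mug_mid (a point): middle of a loose blue mug, 76 mm in diameter and 88 mm tall; bystander
- tape_mid (a point): middle of a loose yellow tape dispenser, 140 x 50 mm and 80 mm tall; bystander
- stapler_mid (a point): middle of a loose red and black stapler, 150 x 36 mm and 54 mm tall; bystander
- socket_white: the white socket: upright square block 60 x 60 mm, 80 mm high, fixed to the desk; origin at the centre of its underside. In the bore, 8 to 20 mm below the rim at first, sits a grey dust plug that the mast pushes down ahead of it with a steady drag of about 6 N and that stays where it is left. When it meets the bottom or the stub, the force rises steeply, some 15 N per mm (a thin rubber buffer)
- socket_blue: the blue socket, the same as the white one but for its colour, with a dust plug of its own; origin at the centre of its underside
Not all that is in view belongs to the job. Of the things shaped like the mast, the aluminium one is meant.

How it is judged (in metres and radians):
On the way, in this order (a step that is already met when the one before it is completed fails the run):
1. the mast is lifted out of the stand (z of mast in the frame of stand above 0.045 m), for 0.1 s.
2. the mast is pressed firmly home, on the bottom of the clear socket, with over 12 N (((z of mast_mark in the frame of socket_white_rim below 0.006 m and horizontal distance between mast_mark and socket_white_rim below 0.006 m and angle between mast's own z axis and vertical below 0.08 rad and contact force between mast and socket_white above 12 N) or (z of mast_mark in the frame of socket_blue_rim below 0.006 m and horizontal distance between mast_mark and socket_blue_rim below 0.006 m and angle between mast's own z axis and vertical below 0.08 rad and contact force between mast and socket_blue above 12 N))), for 0.05 s.
At the end, for the whole second after the job is handed in: The mast stands upright (within 0.08 rad), at rest and released, in one of the sockets, with the middle of its yellow ring less than 6 mm above the rim and within 6 mm of the bore's axis (((z of mast_mark in the frame of socket_white_rim below 0.006 m and horizontal distance between mast_mark and socket_white_rim below 0.006 m and angle between mast's own z axis and vertical below 0.08 rad) or (z of mast_mark in the frame of socket_blue_rim below 0.006 m and horizontal distance between mast_mark and socket_blue_rim below 0.006 m and angle between mast's own z axis and vertical below 0.08 rad)) and linear speed of mast below 0.02 m/s and contact force between mast and the fingers below 0.1 N); the robot touches nothing.
It fails at once if the mast is pressed against the white socket with more than 36 N (contact force between mast and socket_white above 36 N).
It fails at once if the mast is pressed against the blue socket with more than 36 N (contact force between mast and socket_blue above 36 N).
It fails at once if the mug, stapler or tape dispenser is moved by more than 25 mm (distance of any of mug_mid, tape_mid, stapler_mid from where it was at the start of the episode above 0.025 m).
It also fails if it takes over 51 s, if anything falls off the work surface, if the arm or the gripper's body presses on something with over 40 N, if the wrist force passes 120 N, or if a joint passes its speed limit or range.

### The arm

A 6-joint arm with a two-finger parallel gripper is mounted at the origin on the work surface. World frame = base frame: x ahead of the robot, y to its left, z up, the work surface at z = 0. Lengths are in mm, angles in rad, forces in N, time in s.
With the tool pointing down it reaches from about 300 to 850 mm from the base axis. Payload 5.4 kg.
Tool frame: the origin (TCP) lies midway between the tips of the shut fingers; the grasp point (between the pads) lies 19 mm behind it; z points along the fingers, y is the line along which they close (so a half turn about z gives the same grasp; the last joint's range is limited). The gripper opens to 85 mm and grips with 20 to 120 N. Pads are 22 mm wide; open, the fingers measure 114 mm over their backs; the gripper's body (76 mm by 85 mm) begins 54 mm behind the grasp point. The pads swing forward as they close: fully open they stand 13 mm farther back than shut.
Start: joints at [1.115, 0.158, 1.597, -0, 1.386, -0.21], TCP at [139.927, 557.698, 231.299] pointing down, gripper open.
Joint ranges: [-2.91, 2.91], [-0.94, 2.29], [0.18, 2.7], [-1.29, 4.43], [0.17, 2.64], [-3, 3]. Speed limits (rad/s): [2.57, 2.57, 3.14, 3.14, 3.14, 3.14].

### API

Orientations are given as a rotation vector (axis times angle).
In Python, from station import manip gives the robot as it stands.
- The arm moves only by the shell command python3 -m pendant 'ROWS' [OPENING] [FORCE]. ROWS is JSON, a list of rows, each a list of 6 numbers: the shift along the tool's x, y, z in mm, then the turn, a rotation vector about the tool's x, y, z in rad. A call has 1 to 20 rows; each row is the pose to reach, as a shift and turn from the pose commanded when the call began, along the tool's axes at that moment; what a row does not reach only later rows make up. A row lasts 1/12 s, in which the tool goes at most 41.7 mm and 7.16 degrees, less where a joint would pass 70% of its speed; a pose out of reach is approached as far as the arm can. A call with a gripper value outside its range is refused whole. OPENING is the opening, from -1 (shut) to 1 (fully open), set as the call begins (- or left out, the last holds). The fingers move at their own pace and stop on an object; FORCE is the grip in N (left out, the last holds). Time passes only in rows, so rows that repeat a pose let the fingers close. It gives the time, the measured TCP pose, the force, the opening and the grip force at its end, in the units of the state.
- manip.read_state(): the state, without advancing time (a new reading comes with each control period).
- manip.read_camera(name): name is "scene" or "top" or "wrist"; returns (picture, depth): 480x640x3 uint8, blue, green, red; 480x640 float32, mm along the optical axis (not along the pixel's ray), 0 where there is no reading.
- manip.camera_info(name): a dict with "fx", "fy", "cx", "cy" (pixels), "position" and "rotation" of the camera in the world; the wrist camera has in their place "mount" (4x4, takes a point from camera to tool coordinates, whose origin is the TCP and whose axes are the flange's). Camera axes: x right, y up, looking along -z (the intrinsics and any distortion apply to the point x, -y, -z); pixel columns grow to the right and rows downward; lengths in mm; the calibration is good to about 2 mm. A picture is of the moment at which its call begins: read the wrist's pose just before it. camera_info takes no time and is no camera call.
- manip.job_done(): hands the job in; it is judged then, once.
The state is a dict: "time": time; "joint_pos": joint angles; "qd": joint speeds; "joint_torque": joint torques, N m; "position": TCP position; "ee_rot": TCP orientation; "wrist_force": force on the tool from outside, world axes, zero at the start; "torque": the same for the moment, N m; "width": opening from 0.0 (shut) to 1.0 (fully open); "grasp_force": force on a finger pad.
Only numpy, scipy, OpenCV 4.12 (cv2) and the standard library are available. Lean on these libraries where they do the work, as an engineer would, in place of code of your own. Each camera call takes 0.05 s, during which the arm holds its last target. There are 200 camera calls.

## Working session

There is one attempt and no reset: what is moved stays moved. The work goes in short steps, Python scripts to look and compute and a shell command to move; the robot and the scene stay as the last step left them, time stands still between calls to the robot, and variables do not carry over. Pictures are saved under pics/ and viewed, at most 10 in all, crops included, and the job is handed in when it is done.

```bash
ls; mkdir -p pics; python3 - <<'E'
from station import manip
import cv2,numpy as np
for n in("scene","top"):
    i=manip.camera_info(n);print(n,i)
    c,d=manip.read_camera(n);cv2.imwrite(f"pics/{n}0.png",c);np.save(f"pics/{n}0.npy",d)
print(manip.camera_info("wrist"));print(manip.read_state())
E
```

```text
pics
scene {'fx': 444.9208187759188, 'fy': 444.9208187759188, 'cx': 320.26836219569054, 'cy': 244.6349544745386, 'position': array([843.61088392, 473.78598515, 828.08726932]), 'rotation': array([0.23401724, 0.79287627, 2.50616223])}
top {'fx': 602.779593593202, 'fy': 602.779593593202, 'cx': 320.71058189238926, 'cy': 237.42671975350402, 'position': array([ 406.21610553,    5.23029869, 1488.10085454]), 'rotation': array([ 0.07126204, -0.09446605, -1.57790824])}
{'fx': 393.48868726126517, 'fy': 393.48868726126517, 'cx': 324.60912993011095, 'cy': 241.65434422415987, 'mount': array([[-3.12112634e-04,  9.64845961e-01,  2.62815856e-01,
         6.54206742e+01],
       [ 9.99998645e-01,  7.25930754e-04, -1.47745707e-03,
         1.13960940e-01],
       [-1.61630460e-03,  2.62815038e-01, -9.64844880e-01,
        -1.42559509e+02],
       [ 0.00000000e+00,  0.00000000e+00,  0.00000000e+00,
         1.00000000e+00]])}
{'time': 0.1, 'joint_pos': array([ 1.11490108e+00,  1.58982790e-01,  1.59813212e+00,  1.01191081e-05,
        1.38619655e+00, -2.10090682e-01]), 'qd': array([ 0.00027899, -0.00245165, -0.00288903, -0.00086764,  0.00088036,
       -0.00149052]), 'joint_torque': array([ 2.21700009e-05, -3.96986997e+01, -3.32339501e+01, -2.20066609e-04,
        4.10511042e-03, -7.86735285e-06]), 'position': array([139.68372761, 557.20930559, 230.40424811]), 'ee_rot': array([-3.85070367e-01, -3.11732737e+00,  2.54600825e-03]), 'wrist_force': array([-0.15962539, -0.10214335, -0.57898742]), 'torque': array([ 0.00668312, -0.04008799, -0.04205318]), 'grasp_force': 0.0, 'width': 1.0028096529637394}
```

View pics/scene0.png

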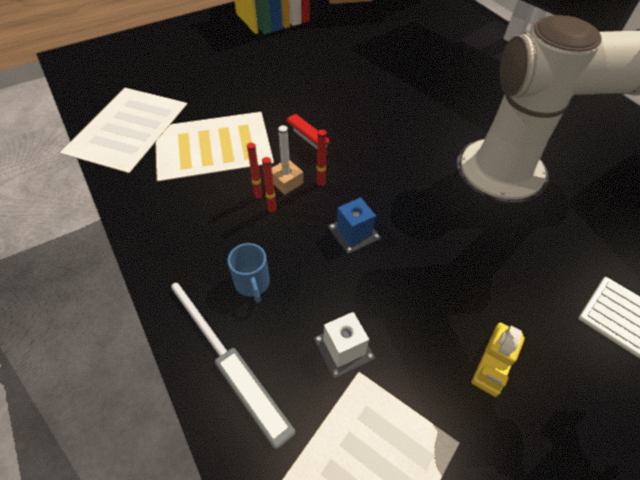

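View pics/top0.png

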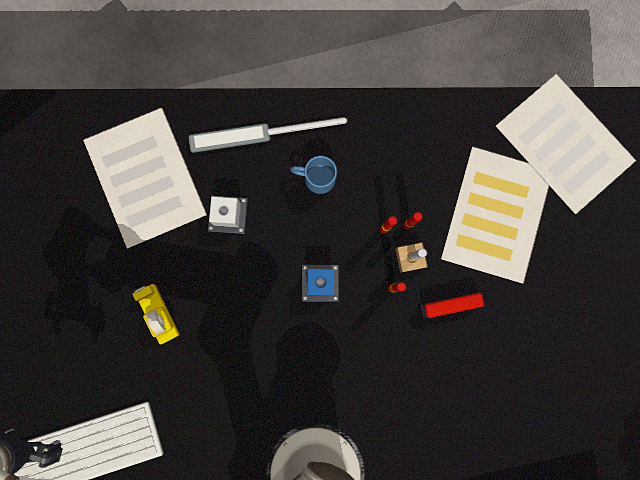

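The scene view shows the mast in the stand at (284,150), with three red decoys at (253,170), (268,185) and (321,158). The blue socket mouth is at (356,212) and the white one at (347,332). In the top view the mast's top is at about (421,253), the blue bore at (320,282) and the white bore at (224,211).

```bash
cat > h.py <<'E'
from station import manip
import cv2,numpy as np
from scipy.spatial.transform import Rotation as R
def ray(n,u,v,st=None):
    i=manip.camera_info(n)
    d=np.array([(u-i['cx'])/i['fx'],-(v-i['cy'])/i['fy'],-1.])
    if n=="wrist":
        Rt=R.from_rotvec(st['ee_rot']).as_matrix();M=i['mount']
        return st['position']+Rt@M[:3,3],Rt@M[:3,:3]@d
    return np.array(i['position']),R.from_rotvec(i['rotation']).as_matrix()@d
def plane(n,u,v,z,st=None):
    o,d=ray(n,u,v,st);return o+d*(z-o[2])/d[2]
def dep(n,u,v,z,st=None):
    o,d=ray(n,u,v,st);return o+d*z
def blobs(m,amin=20):
    k,l,s,c=cv2.connectedComponentsWithStats(m.astype(np.uint8));return [(s[j],c[j],l==j) for j in range(1,k) if s[j][4]>=amin]
E
python3 - <<'E'
from h import *
np.set_printoptions(precision=1,suppress=True)
c=cv2.imread("pics/top0.png");d=np.load("pics/top0.npy")
h=cv2.cvtColor(c,cv2.COLOR_BGR2HSV)
red=((h[...,0]<6)|(h[...,0]>174))&(h[...,1]>150)&(h[...,2]>60)
vv,uu=np.mgrid[:480,:640]
P=np.zeros((480,640,3))
o,_=ray("top",0,0)
i=manip.camera_info("top");D=np.stack([(uu-i['cx'])/i['fx'],-(vv-i['cy'])/i['fy'],-np.ones_like(uu,float)],-1)
P=o+(D@R.from_rotvec(i['rotation']).as_matrix().T)*d[...,None]
def rep(name,m):
    z=P[...,2][m];t=m&(P[...,2]>np.percentile(z,95)-12)
    print(name,m.sum(),np.percentile(z,[5,50,95]),"top pts mean",P[t].mean(0),"px",uu[t].mean(),vv[t].mean())
for s,cc,m in blobs(red,15): rep("red",m)
reg=(uu>395)&(uu<435)&(vv>238)&(vv<275)
rep("mast",reg&(P[...,2]>60)&(d>0)&~red)
rep("stand",reg&(abs(P[...,2]-40)<8)&(h[...,1]>60))
blue=(abs(h[...,0]-107)<12)&(h[...,1]>120)&(h[...,2]>60)
for s,cc,m in blobs(blue,100): rep("blue",m)
for nm,(u,v) in {"blue":(320,282),"white":(224,211)}.items():
    t=(abs(uu-u)<25)&(abs(vv-v)<25)&(abs(P[...,2]-80)<8);q=cv2.minAreaRect(np.argwhere(t)[:,::-1].astype(np.float32))
    print(nm,q,plane("top",*q[0],80))
E
```

```text
red 136 [  8.5 158.9 167.8] top pts mean [ 591.4 -229.1  164.7] px 416.8732394366197 216.38028169014083
red 121 [ 81.  161.3 168.9] top pts mean [ 582.8 -173.2  164.7] px 391.8840579710145 220.42028985507247
red 22 [10.8 27.6 39.1] top pts mean [ 587.2 -222.9   33. ] px 405.0833333333333 225.66666666666666
red 22 [ 2.5 19.7 39.5] top pts mean [ 578.3 -166.5   34.5] px 382.1 229.4
red 112 [ 47.6 163.4 168.1] top pts mean [ 436.8 -189.4  165.2] px 400.72463768115944 286.3768115942029
red 15 [ 3.4 15.8 33.9] top pts mean [ 436.2 -180.3   30.6] px 388.8333333333333 288.0
red 867 [47.3 54.  59.4] top pts mean [ 394.2 -328.5   61.3] px 453.56112469437653 305.0036674816626
mast 145 [ 70.3 164.6 177.3] top pts mean [ 509.9 -235.1  173.6] px 421.30555555555554 252.61111111111111
stand 478 [35.6 40.6 45.6] top pts mean [ 508.8 -232.4   40.6] px 410.276008492569 257.51167728237795
blue ((320.0, 281.5), (25.0, 24.0), 90.0) [451.8 -13.6  80. ]
white ((222.96463012695312, 210.03097534179688), (26.807157516479492, 25.609817504882812), 3.814074993133545) [621.8 213.3  80. ]
```

```bash
python3 - <<'E'
import cv2
a=cv2.imread("pics/top0.png")[195:305,360:500];b=cv2.imread("pics/scene0.png")[100:230,220:350]
cv2.imwrite("pics/crop1.png",cv2.hconcat([cv2.resize(a,(400,314)),cv2.resize(b,(314,314))]))
E
```

```text
(no output)
```

View pics/crop1.png

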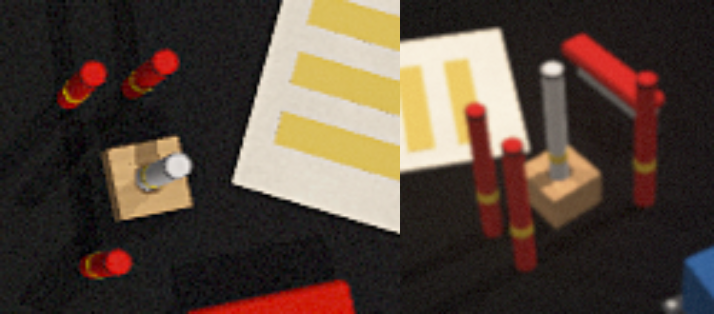

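The crop shows the grey mast alone inside the ring of red posts, with its top at (178,165) in the left half. Closing the fingers along world y keeps them clear of the posts. I'll move above it now.

```bash
python3 -m pendant '[[-550.8,-677.7,0,0,0,-0.246],[-550.8,-677.7,0,0,0,-0.246],[-550.8,-677.7,0,0,0,-0.246],[-550.8,-677.7,0,0,0,-0.246],[-550.8,-677.7,0,0,0,-0.246],[-550.8,-677.7,0,0,0,-0.246],[-550.8,-677.7,0,0,0,-0.246],[-550.8,-677.7,0,0,0,-0.246],[-550.8,-677.7,0,0,0,-0.246],[-550.8,-677.7,0,0,0,-0.246],[-550.8,-677.7,0,0,0,-0.246],[-550.8,-677.7,0,0,0,-0.246],[-550.8,-677.7,0,0,0,-0.246],[-550.8,-677.7,0,0,0,-0.246],[-550.8,-677.7,0,0,0,-0.246],[-550.8,-677.7,0,0,0,-0.246],[-550.8,-677.7,0,0,0,-0.246],[-550.8,-677.7,0,0,0,-0.246],[-550.8,-677.7,0,0,0,-0.246],[-550.8,-677.7,0,0,0,-0.246]]' 1 60
python3 - <<'E'
from h import *
print(manip.read_state())
E
```

```text
time: 1.77
position: [491.7, -197.6, 230.6]
ee_rot: [-0.001, -3.141, -0.001]
wrist_force: [0.9, 0.9, 0.9]
width: 1.0
grasp_force: 0.0
{'time': 1.7667, 'joint_pos': array([-6.10391624e-01,  4.25251568e-02,  1.72313191e+00,  1.34497403e-04,
        1.37687590e+00, -2.18077376e+00]), 'qd': array([-0.50765049,  0.94654028, -0.96244973,  0.00389131,  0.00488025,
       -0.5087048 ]), 'joint_torque': array([ 9.80320573e-01, -3.87928605e+01, -2.91266119e+01, -2.12230836e-01,
        2.64523958e-02,  4.79424298e-01]), 'position': array([ 491.67764592, -197.55791881,  230.64278839]), 'ee_rot': array([-6.91268702e-04, -3.14089741e+00, -1.01602303e-03]), 'wrist_force': array([0.85436325, 0.93377585, 0.87773626]), 'torque': array([ 0.0435123 , -0.00550002,  0.02883355]), 'grasp_force': 0.0, 'width': 0.9998849167005184}
```

```bash
python3 -m pendant '[[-16.5,-35.4,0,0,0,0],[-16.5,-35.4,0,0,0,0],[-16.5,-35.4,0,0,0,0],[-16.5,-35.4,0,0,0,0]]'
python3 - <<'E'
from h import *
st=manip.read_state();c,d=manip.read_camera("wrist");cv2.imwrite("pics/w1.png",c);np.save("pics/w1.npy",d)
print(st['position'],st['ee_rot'])
vv,uu=np.mgrid[:480,:640]
i=manip.camera_info("wrist")
Rt=R.from_rotvec(st['ee_rot']).as_matrix();M=i['mount']
D=np.stack([(uu-i['cx'])/i['fx'],-(vv-i['cy'])/i['fy'],-np.ones_like(uu,float)],-1)
P=st['position']+Rt@M[:3,3]+(D@(Rt@M[:3,:3]).T)*d[...,None]
hsv=cv2.cvtColor(c,cv2.COLOR_BGR2HSV)
m=(d>0)&(abs(P[...,0]-509)<45)&(abs(P[...,1]+234)<40)
t=m&(P[...,2]>165)&(P[...,2]<182)&(hsv[...,1]<60)
for lo in (110,130,150,165):
    s=m&(abs(P[...,2]-lo)<5);print(lo,s.sum(),P[s].mean(0),P[s].min(0),P[s].max(0))
for s,cc,b in blobs(t,30): print(s,cc,P[b].mean(0),plane("wrist",*cc,173,st))
t=m&(abs(P[...,2]-40)<4);print("stand",P[t].min(0),P[t].max(0))
E
```

```text
time: 2.1
position: [507.6, -230.4, 230.7]
ee_rot: [0.0, -3.14, -0.002]
wrist_force: [-0.7, 0.2, -0.5]
width: 1.002
grasp_force: 0.0
[ 507.56283013 -230.41263262  230.65038187] [ 5.63457561e-05 -3.14034853e+00 -2.07310655e-03]
110 85 [ 504.72110408 -236.88835278  110.21319487] [ 502.87607598 -247.13553045  105.03961551] [ 510.32372352 -228.31294417  114.86695101]
130 111 [ 505.01877998 -237.00846965  130.2683276 ] [ 502.68547245 -247.30544532  125.02699277] [ 513.67573888 -227.83034926  134.87799054]
150 133 [ 504.93375061 -237.07180842  150.03818604] [ 502.54546763 -247.44132376  145.07256226] [ 511.27306129 -228.07138149  154.49863351]
165 142 [ 504.69602968 -236.79503086  164.98785916] [ 502.33883838 -247.38104415  160.02270157] [ 521.78335937 -227.75056525  169.99686555]
[ 293  249   37   38 1113] [310.88140162 267.86522911] [ 511.56780852 -237.57429005  172.20255129] [ 511.27211519 -237.54852896  173.        ]
stand [ 478.19003571 -272.25768988   36.169731  ] [ 547.15065861 -203.05226673   43.99428909]
```

View pics/w1.png

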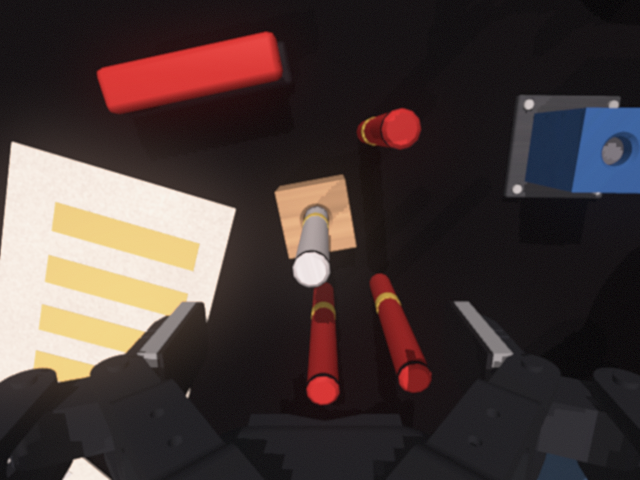

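The wrist view shows the mast's top at (311,268), the posts at (322,388), (415,375) and (400,128), and the blue socket at the right edge. I'll settle over the mast and check once more.

```bash
python3 -m pendant '[[-3,3,0,0,0,0],[-3,-3,0,0,0,0],[-3,-3,0,0,0,0],[-3,-3,0,0,0,0]]'
cat >> h.py <<'E'
def cloud():
    st=manip.read_state();c,d=manip.read_camera("wrist");i=manip.camera_info("wrist");vv,uu=np.mgrid[:480,:640]
    Rt=R.from_rotvec(st['ee_rot']).as_matrix();M=i['mount']
    D=np.stack([(uu-i['cx'])/i['fx'],-(vv-i['cy'])/i['fy'],-np.ones_like(uu,float)],-1)
    return st,c,d,st['position']+Rt@M[:3,3]+(D@(Rt@M[:3,:3]).T)*d[...,None]
E
python3 - <<'E'
from h import *
st,c,d,P=cloud();print(st['position'],st['ee_rot'])
m=(d>0)&(abs(P[...,0]-509)<45)&(abs(P[...,1]+234)<40)&(P[...,2]>170)
print(P[m].mean(0),P[m].min(0),P[m].max(0))
for lo in (110,130,150):
    s=(abs(P[...,0]-509)<45)&(abs(P[...,1]+234)<40)&(abs(P[...,2]-lo)<5);print(lo,np.percentile(P[s],[1,99],axis=0))
E
```

```text
time: 2.48
position: [511.0, -233.7, 231.6]
ee_rot: [-0.001, 3.141, -0.001]
wrist_force: [0.3, -0.4, 0.1]
width: 1.001
grasp_force: 0.0
[ 511.01608068 -233.71368322  231.64057268] [-1.05308053e-03  3.14116769e+00 -6.03546394e-04]
[ 497.68422139 -234.04193818  311.83595255] [ 490.5871314  -273.99577779  170.00404687] [ 522.51802366 -194.008167    330.93815206]
110 [[ 502.81632158 -247.0947164   105.2428606 ]
 [ 510.02331938 -228.42879845  114.68860857]]
130 [[ 502.73535525 -247.32983047  125.09266151]
 [ 510.78271105 -228.79999903  134.98489814]]
150 [[ 502.80795125 -246.9464358   145.08986704]
 [ 510.35353541 -228.49805311  154.76243717]]
```

```bash
python3 -m pendant '[[-1.5,-2.5,30,0,0,0],[-1.5,-2.5,60,0,0,0],[-1.5,-2.5,90,0,0,0],[-1.5,-2.5,110,0,0,0],[-1.5,-2.5,119,0,0,0],[-1.5,-2.5,119,0,0,0],[-1.5,-2.5,119,0,0,0]]' 1
python3 -c "
from h import *
print(manip.read_state()['position'])"
```

```text
time: 3.12
position: [512.9, -236.7, 113.1]
ee_rot: [-0.0, 3.141, -0.001]
wrist_force: [-0.3, 0.4, 0.1]
width: 1.003
grasp_force: 0.0
[ 512.87244997 -236.67971098  113.07007129]
```

Within 1 mm, so I'll grip.

```bash
python3 -m pendant '[[0,0,0,0,0,0],[0,0,0,0,0,0],[0,0,0,0,0,0],[0,0,0,0,0,0],[0,0,0,0,0,0],[0,0,0,0,0,0],[0,0,0,0,0,0],[0,0,0,0,0,0]]' -1 100; python3 -m pendant '[[0,0,0,0,0,0],[0,0,0,0,0,0]]'
```

```text
time: 3.78
position: [512.9, -237.0, 113.0]
ee_rot: [-0.0, 3.141, -0.002]
wrist_force: [-0.0, -0.1, 3.8]
width: 0.209
grasp_force: 97.6
time: 3.95
position: [512.9, -236.9, 113.0]
ee_rot: [-0.0, 3.141, -0.002]
wrist_force: [-1.1, -0.1, 5.8]
width: 0.206
grasp_force: 97.7
```

```bash
python3 -m pendant '[[0,0,-8,0,0,0],[0,0,-25,0,0,0],[0,0,-60,0,0,0],[0,0,-95,0,0,0],[0,0,-130,0,0,0],[0,0,-165,0,0,0],[0,0,-185,0,0,0],[0,0,-185,0,0,0],[0,0,-185,0,0,0]]'; python3 -m pendant '[[15,55,0,0,0,0],[15,90,0,0,0,0],[30,130,0,0,0,0],[60,165,0,0,0,0],[60,165,0,0,0,0],[60,165,0,0,0,0],[60,165,0,0,0,0],[60,165,0,0,0,0]]'
python3 - <<'E'
from h import *
st,c,d,P=cloud();cv2.imwrite("pics/w2.png",c);np.save("pics/w2P.npy",P)
print(st['position'],st['ee_rot'],st['width'],st['wrist_force'])
hsv=cv2.cvtColor(c,cv2.COLOR_BGR2HSV)
b=(abs(hsv[...,0]-107)<12)&(hsv[...,1]>110)&(abs(P[...,2]-80)<6)
q=cv2.minAreaRect(np.argwhere(b)[:,::-1].astype(np.float32));print(q,plane("wrist",*q[0],80,st))
print(np.percentile(P[b],[1,99],axis=0))
E
```

```text
time: 4.7
position: [512.5, -236.3, 297.4]
ee_rot: [-0.001, 3.141, -0.0]
wrist_force: [-0.0, 0.4, -2.7]
width: 0.213
grasp_force: 98.4
time: 5.37
position: [452.2, -71.9, 295.7]
ee_rot: [-0.001, -3.139, -0.001]
wrist_force: [0.2, 0.5, -1.8]
width: 0.208
grasp_force: 98.8
[452.20933007 -71.88155923 295.7190372 ] [-5.92560750e-04 -3.13918671e+00 -1.26229999e-03] 0.20804027169209782 [ 0.18754109  0.50394164 -1.8157744 ]
((386.0, 209.0), (68.0, 64.0), 0.0) [452.83376742 -14.63437357  80.        ]
[[423.69642814 -45.15299459  76.40225895]
 [483.30201486  14.11893541  81.7480826 ]]
```

View pics/w2.png

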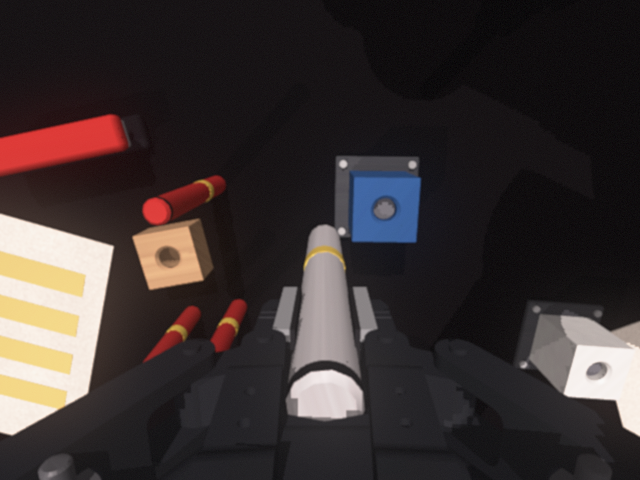

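The wrist view shows the mast upright in the grip with its foot at (324,230), the blue bore at (385,208) and the white bore at (597,370). I'll measure the mast's axis with the same camera.

```bash
python3 - <<'E'
from h import *
P=np.load("pics/w2P.npy");p0=np.array([452.2,-71.9,0])
m=(abs(P[...,0]-452)<25)&(abs(P[...,1]+72)<18)&(P[...,2]>180)&(P[...,2]<270)
print("zmin",P[m][:,2].min())
for z in range(195,270,12):
    Q=P[m&(abs(P[...,2]-z)<5)];Q=Q[:,:2]
    # circle fit radius 10
    from scipy.optimize import least_squares
    r=least_squares(lambda c:np.hypot(*(Q-c).T)-10,[455,-72],loss='soft_l1');print(z,len(Q),(r.x-p0[:2]).round(1))
E
```

```text
zmin 192.47981493527013
195 73 [ 0.  -0.1]
207 114 [ 0.  -0.2]
219 139 [ 0.1 -0.1]
231 153 [ 0.1 -0.1]
243 148 [-18.2  -0.2]
255 279 [-0.  -0.1]
267 214 [ 0.2 -0.1]
```

```bash
python3 -m pendant '[[-0.6,40,0,0,0,0],[-0.6,57,15,0,0,0],[-0.6,57,40,0,0,0],[-0.6,57,70,0,0,0],[-0.6,57,92,0,0,0],[-0.6,57,100,0,0,0],[-0.6,57,100,0,0,0],[-0.6,57,100,0,0,0],[-0.6,57,100,0,0,0]]'
python3 -c "
from h import *
s=manip.read_state();print(s['position'],s['wrist_force'])"
```

```text
time: 6.17
position: [454.4, -15.2, 199.1]
ee_rot: [0.001, 3.139, -0.001]
wrist_force: [0.5, -0.3, -2.3]
width: 0.209
grasp_force: 99.1
[454.38815308 -15.22107328 199.07547934] [ 0.48554831 -0.33624186 -2.33676684]
```

```bash
python3 -m pendant '[[0.8,0.3,5,0,0,0],[0.8,0.3,10,0,0,0],[0.8,0.3,14,0,0,0],[0.8,0.3,16,0,0,0],[0.8,0.3,18,0,0,0],[0.8,0.3,20,0,0,0],[0.8,0.3,20,0,0,0]]'
python3 -m pendant '[[0,0,2,0,0,0],[0,0,4,0,0,0],[0,0,6,0,0,0],[0,0,8,0,0,0],[0,0,8,0,0,0]]'
```

```text
time: 6.75
position: [452.4, -14.3, 177.1]
ee_rot: [-0.0, 3.141, -0.001]
wrist_force: [1.9, -0.3, -3.5]
width: 0.205
grasp_force: 99.0
time: 7.17
position: [452.6, -14.3, 169.6]
ee_rot: [-0.0, 3.141, -0.001]
wrist_force: [-0.7, -1.2, 3.2]
width: 0.208
grasp_force: 99.8
```

```bash
python3 -m pendant '[[0,0,3,0,0,0],[0,0,6,0,0,0],[0,0,9,0,0,0],[0,0,12,0,0,0],[0,0,15,0,0,0],[0,0,17,0,0,0],[0,0,17,0,0,0]]'
python3 -m pendant '[[0,0,0.5,0,0,0],[0,0,1,0,0,0],[0,0,1.5,0,0,0],[0,0,2,0,0,0],[0,0,2,0,0,0]]'
```

```text
time: 7.75
position: [452.7, -14.4, 152.6]
ee_rot: [-0.0, 3.141, -0.001]
wrist_force: [0.6, -1.4, 2.2]
width: 0.208
grasp_force: 99.9
time: 8.17
position: [452.8, -14.4, 150.9]
ee_rot: [-0.0, 3.14, -0.001]
wrist_force: [-0.2, -1.1, 4.8]
width: 0.206
grasp_force: 100.0
```

Steady plug drag. I'll creep through the stub zone about 1 mm per call, with settling.

```bash
python3 -m pendant '[[0,0,0.5,0,0,0],[0,0,1,0,0,0],[0,0,1,0,0,0],[0,0,1,0,0,0]]'
python3 -m pendant '[[0,0,0.5,0,0,0],[0,0,1,0,0,0],[0,0,1,0,0,0],[0,0,1,0,0,0]]'
```

```text
time: 8.5
position: [452.8, -14.4, 149.9]
ee_rot: [-0.0, 3.14, -0.001]
wrist_force: [1.1, -0.6, 5.5]
width: 0.212
grasp_force: 100.0
time: 8.83
position: [452.8, -14.4, 148.9]
ee_rot: [-0.0, 3.14, -0.001]
wrist_force: [-0.1, -0.5, 5.0]
width: 0.211
grasp_force: 100.1
```

```bash
python3 -m pendant '[[0,0,0.5,0,0,0],[0,0,0.8,0,0,0],[0,0,0.8,0,0,0]]'
```

```text
time: 9.08
position: [452.9, -14.4, 148.5]
ee_rot: [-0.0, 3.14, -0.001]
wrist_force: [-0.8, -0.9, 8.0]
width: 0.212
grasp_force: 100.2
```

```bash
python3 -m pendant '[[0,0,0.4,0,0,0],[0,0,0.4,0,0,0],[0,0,0.4,0,0,0]]'; python3 -c "
from h import *
s=manip.read_state();print(s['position'],s['wrist_force'])"
```

```text
time: 9.33
position: [453.0, -14.4, 148.3]
ee_rot: [-0.0, 3.14, -0.001]
wrist_force: [-0.5, -0.6, 8.6]
width: 0.209
grasp_force: 100.4
[453.02601981 -14.41144708 148.3129202 ] [-0.52201813 -0.64125332  8.55401875]
```

```bash
python3 -m pendant '[[0,0,0.4,0,0,0],[0,0,0.8,0,0,0],[0,0,0.8,0,0,0],[0,0,0.8,0,0,0]]'
```

```text
time: 9.67
position: [453.2, -14.4, 148.0]
ee_rot: [-0.0, 3.14, -0.001]
wrist_force: [-1.5, -0.4, 12.0]
width: 0.208
grasp_force: 100.7
```

```bash
python3 -m pendant '[[0,0,0.5,0,0,0],[0,0,1.2,0,0,0],[0,0,1.2,0,0,0],[0,0,1.2,0,0,0]]'; python3 - <<'E'
from h import *
st,c,d,P=cloud();cv2.imwrite("pics/w3.png",c[60:380,160:480]);print(st['position'],st['wrist_force'])
E
```

```text
time: 10.0
position: [453.5, -14.4, 147.6]
ee_rot: [-0.001, 3.139, -0.001]
wrist_force: [-2.5, -0.5, 16.2]
width: 0.206
grasp_force: 101.2
[453.52330751 -14.44588928 147.56234476] [-2.49114185 -0.49085644 16.24376538]
```

View pics/w3.png

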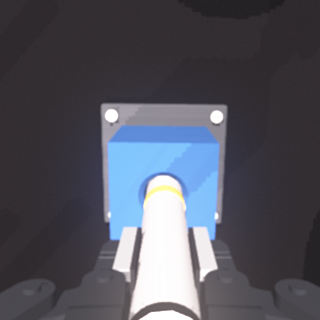

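The picture shows the whole yellow ring clear above the blue rim, with grey rod visible below it at (162,190). The force also rose to about 18 N net at a foot depth of 35 mm. So blue is blocked, and I'll pull out and go to white.

```bash
python3 -m pendant '[[0,0,-5,0,0,0],[0,0,-15,0,0,0],[0,0,-30,0,0,0],[0,0,-50,0,0,0],[0,0,-80,0,0,0],[0,0,-110,0,0,0],[-30,30,-145,0,0,0],[-60,60,-145,0,0,0],[-90,90,-145,0,0,0],[-120,120,-145,0,0,0],[-145,145,-145,0,0,0],[-169,170,-145,0,0,0],[-169,170,-145,0,0,0],[-169,170,-145,0,0,0],[-169,170,-145,0,0,0],[-169,170,-145,0,0,0]]'
python3 - <<'E'
from h import *
from scipy.optimize import least_squares
st,c,d,P=cloud();cv2.imwrite("pics/w4.png",c)
p=st['position'];print(p,st['ee_rot'],st['wrist_force'])
hsv=cv2.cvtColor(c,cv2.COLOR_BGR2HSV)
b=(hsv[...,1]<80)&(hsv[...,2]>90)&(abs(P[...,2]-80)<4)&(np.hypot(P[...,0]-622,P[...,1]-213)<50)
b=max(blobs(b),key=lambda t:t[0][4])[2]
q=cv2.minAreaRect(np.argwhere(b)[:,::-1].astype(np.float32));print(q,plane("wrist",*q[0],80,st),np.percentile(P[b],[1,99],axis=0))
cn,_=cv2.findContours(b.astype(np.uint8),cv2.RETR_CCOMP,cv2.CHAIN_APPROX_NONE)
for k in cn:
    if 60<cv2.contourArea(k)<1500: (u,v),r=cv2.minEnclosingCircle(k);print("hole",u,v,r,plane("wrist",u,v,80,st))
m=(np.hypot(P[...,0]-p[0],P[...,1]-p[1])<15)&(P[...,2]<p[2]-30)&(P[...,2]>120)
print("foot",P[m][:,2].min()-p[2])
for z in (p[2]-95,p[2]-80,p[2]-50):
    Q=P[m&(abs(P[...,2]-z)<5)][:,:2];r=least_squares(lambda c:np.hypot(*(Q-c).T)-10,p[:2]+[2,0],loss='soft_l1');print(r.x-p[:2])
E
```

```text
time: 11.38
position: [620.4, 155.2, 290.3]
ee_rot: [-0.001, -3.141, 0.0]
wrist_force: [-0.7, 0.4, -2.2]
width: 0.207
grasp_force: 99.2
[620.44119325 155.21139852 290.33789233] [-8.64438551e-04 -3.14083796e+00  1.41208958e-04] [-0.70745774  0.43425053 -2.16270801]
((387.4508056640625, 213.04098510742188), (67.90180969238281, 65.9100112915039), 5.194429397583008) [624.16205163 212.87184877  80.        ] [[594.28287855 181.95193764  77.14521054]
 [654.84461739 242.46848969  81.72340615]]
hole 386.29071044921875 212.593017578125 13.128063201904297 [623.74590831 211.7972082   80.        ]
foot -103.79513771577555
[ 0.17756878 -0.28894391]
[ 0.19324852 -0.21842536]
[-0.30284211 -0.16880713]
```

View pics/w4.png

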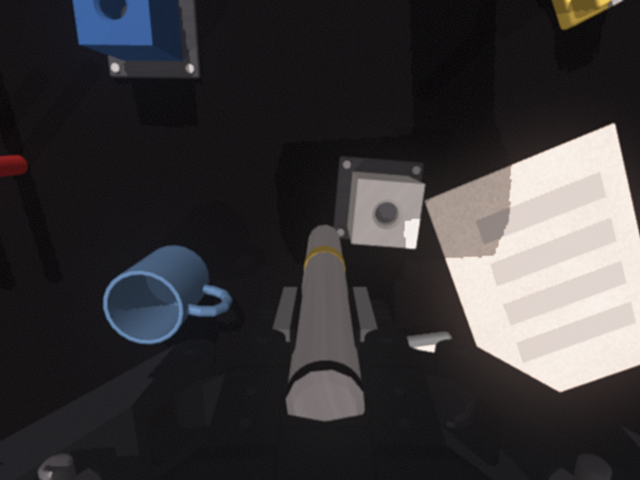

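The mast's foot is at (323,232) and the white bore is at (386,212), i.e. about (624,212) mm. The mug stands clear to the left, at (155,295).

```bash
python3 -m pendant '[[-3,35,0,0,0,0],[-3,57,10,0,0,0],[-3,57,40,0,0,0],[-3,57,70,0,0,0],[-3,57,85,0,0,0],[-3,57,92,0,0,0],[-3,57,92,0,0,0],[-3,57,92,0,0,0],[-3,57,92,0,0,0],[-3,57,92,0,0,0]]'
python3 -c "
from h import *
s=manip.read_state();print(s['position'],s['wrist_force'])"
```

```text
time: 12.27
position: [625.4, 212.8, 200.6]
ee_rot: [0.0, 3.138, 0.001]
wrist_force: [0.3, 0.0, -2.0]
width: 0.207
grasp_force: 99.2
[625.38316023 212.79098342 200.60059028] [ 0.33428114  0.03910185 -1.9583559 ]
```

```bash
python3 -m pendant '[[0.8,-0.3,5,0,0,0],[0.8,-0.3,10,0,0,0],[0.8,-0.3,14,0,0,0],[0.8,-0.3,16,0,0,0],[0.8,-0.3,18,0,0,0],[0.8,-0.3,20,0,0,0],[0.8,-0.3,20,0,0,0]]'
python3 -m pendant '[[0,0,2,0,0,0],[0,0,4,0,0,0],[0,0,6,0,0,0],[0,0,8,0,0,0],[0,0,8,0,0,0]]'
```

```text
time: 12.85
position: [623.4, 212.6, 177.6]
ee_rot: [0.0, -3.141, -0.0]
wrist_force: [1.1, 0.1, -2.9]
width: 0.207
grasp_force: 99.3
time: 13.27
position: [623.7, 212.6, 170.6]
ee_rot: [-0.0, 3.141, 0.0]
wrist_force: [0.5, 0.8, 2.8]
width: 0.206
grasp_force: 99.8
```

```bash
python3 -m pendant '[[0,0,3,0,0,0],[0,0,6,0,0,0],[0,0,9,0,0,0],[0,0,12,0,0,0],[0,0,15,0,0,0],[0,0,18,0,0,0],[0,0,20,0,0,0],[0,0,21.5,0,0,0],[0,0,23,0,0,0],[0,0,24,0,0,0],[0,0,24,0,0,0]]'
```

```text
time: 14.18
position: [623.6, 212.6, 145.9]
ee_rot: [-0.0, 3.141, 0.0]
wrist_force: [0.5, 1.7, 4.0]
width: 0.211
grasp_force: 100.0
```

```bash
python3 -m pendant '[[0,0,1,0,0,0],[0,0,2,0,0,0],[0,0,3,0,0,0],[0,0,4,0,0,0],[0,0,5,0,0,0],[0,0,6,0,0,0],[0,0,6,0,0,0]]'; python3 -m pendant '[[0,0,1.5,0,0,0],[0,0,3,0,0,0],[0,0,4.5,0,0,0],[0,0,6,0,0,0],[0,0,7,0,0,0],[0,0,8,0,0,0],[0,0,8,0,0,0]]'
```

```text
time: 14.77
position: [623.6, 212.6, 140.1]
ee_rot: [-0.0, 3.141, 0.0]
wrist_force: [1.7, 0.9, 4.4]
width: 0.206
grasp_force: 100.1
time: 15.35
position: [623.6, 212.6, 132.1]
ee_rot: [-0.0, 3.141, 0.0]
wrist_force: [1.2, -0.1, 4.2]
width: 0.209
grasp_force: 100.1
```

Past the stub range with steady drag. Foot depth is now about 52 mm, so I'll creep from here.

```bash
for i in 1 2 3; do :; done; python3 -m pendant '[[0,0,0.7,0,0,0],[0,0,1.4,0,0,0],[0,0,2,0,0,0],[0,0,2,0,0,0]]'; python3 -m pendant '[[0,0,0.5,0,0,0],[0,0,1,0,0,0],[0,0,1,0,0,0],[0,0,1,0,0,0]]'
```

```text
time: 15.68
position: [623.6, 212.6, 130.3]
ee_rot: [-0.0, 3.141, 0.0]
wrist_force: [0.7, -0.4, 4.2]
width: 0.208
grasp_force: 100.1
time: 16.02
position: [623.7, 212.6, 129.7]
ee_rot: [-0.0, 3.141, 0.0]
wrist_force: [0.6, -0.2, 7.3]
width: 0.208
grasp_force: 100.2
```

```bash
python3 -m pendant '[[0,0,0.5,0,0,0],[0,0,1,0,0,0],[0,0,1,0,0,0],[0,0,1,0,0,0]]'
```

```text
time: 16.35
position: [623.8, 212.6, 129.4]
ee_rot: [-0.0, 3.14, 0.0]
wrist_force: [-0.7, -0.4, 9.9]
width: 0.209
grasp_force: 100.5
```

```bash
python3 -m pendant '[[0,0,0.5,0,0,0],[0,0,1,0,0,0],[0,0,1,0,0,0],[0,0,1,0,0,0]]'
```

```text
time: 16.68
position: [624.1, 212.6, 129.2]
ee_rot: [-0.001, 3.14, -0.0]
wrist_force: [-2.8, -0.6, 12.9]
width: 0.209
grasp_force: 100.9
```

Bottom felt at TCP 130, foot depth about 54 mm. I'll press to about 22 N net.

```bash
python3 -m pendant '[[0,0,0.6,0,0,0],[0,0,1.2,0,0,0],[0,0,1.2,0,0,0],[0,0,1.2,0,0,0]]'; python3 -m pendant '[[0,0,0.6,0,0,0],[0,0,1.2,0,0,0],[0,0,1.2,0,0,0],[0,0,1.2,0,0,0]]'
```

```text
time: 17.02
position: [624.3, 212.7, 128.9]
ee_rot: [-0.001, 3.139, 0.0]
wrist_force: [-2.9, -1.0, 15.1]
width: 0.208
grasp_force: 101.3
time: 17.35
position: [624.6, 212.7, 128.6]
ee_rot: [-0.001, 3.139, 0.0]
wrist_force: [-3.7, -1.1, 19.6]
width: 0.208
grasp_force: 101.7
```

```bash
python3 -m pendant '[[0,0,0,0,0,0],[0,0,-2,0,0,0],[0,0,-4,0,0,0],[0,0,-5,0,0,0],[0,0,-5,0,0,0]]'; python3 -m pendant '[[0,0,0,0,0,0],[0,0,0,0,0,0],[0,0,0,0,0,0],[0,0,0,0,0,0],[0,0,0,0,0,0],[0,0,0,0,0,0],[0,0,0,0,0,0],[0,0,0,0,0,0],[0,0,0,0,0,0],[0,0,0,0,0,0]]' 1; python3 -m pendant '[[0,0,-10,0,0,0],[0,0,-30,0,0,0],[0,0,-60,0,0,0],[0,0,-90,0,0,0],[0,0,-120,0,0,0],[0,0,-120,0,0,0],[0,0,-120,0,0,0],[0,0,-120,0,0,0]]'
python3 - <<'E'
from h import *
st,c,d,P=cloud();cv2.imwrite("pics/w5.png",c);print(st['position'],st['wrist_force'])
m=(np.hypot(P[...,0]-624,P[...,1]-212.5)<16)&(P[...,2]>90)&(P[...,2]<200);print("top z",np.percentile(P[m][:,2],98))
c2,_=manip.read_camera("scene");cv2.imwrite("pics/s5.png",cv2.resize(c2[230:400,260:440],(720,680))[:600])
E
```

```text
time: 17.77
position: [623.5, 212.6, 129.2]
ee_rot: [-0.0, 3.141, 0.0]
wrist_force: [3.4, 0.8, 1.5]
width: 0.206
grasp_force: 99.5
time: 18.6
position: [623.4, 212.6, 129.7]
ee_rot: [-0.0, 3.142, -0.0]
wrist_force: [0.7, -0.7, -0.4]
width: 1.006
grasp_force: 0.0
time: 19.27
position: [623.2, 212.6, 249.8]
ee_rot: [0.0, -3.141, 0.0]
wrist_force: [0.1, 0.1, 0.2]
width: 1.003
grasp_force: 0.0
[623.22805964 212.57388604 249.76398251] [0.06498481 0.09283434 0.18234741]
top z 190.29534509585503
```

View pics/w5.png

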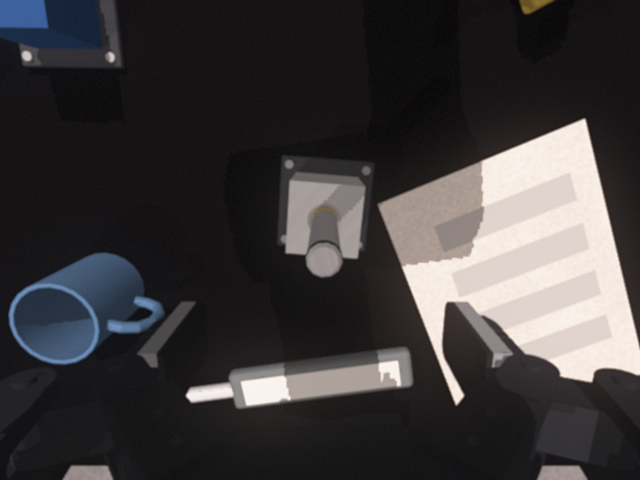

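View pics/s5.png

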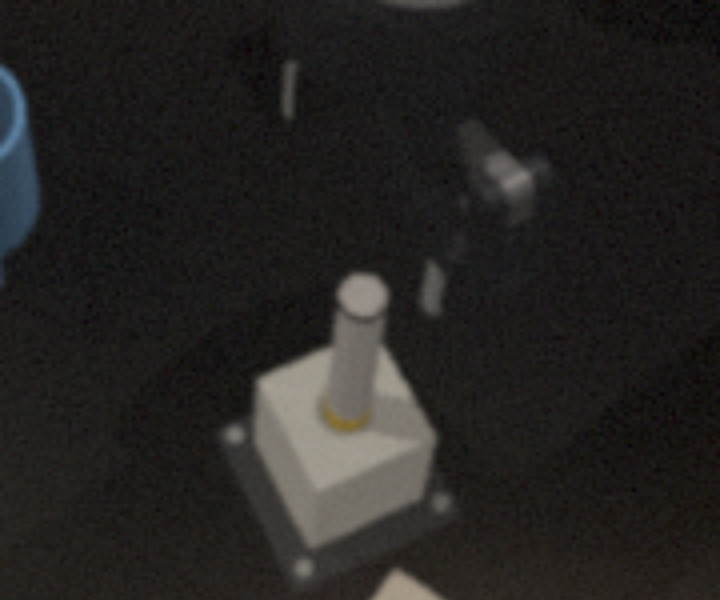

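The mast stands upright in the white socket, with its ring at the rim ((347,412) in the scene crop). Its top is at z = 190, which puts the mark about 2 mm above the rim, and the fingers are clear.

```bash
python3 -c "
from station import manip
print(manip.job_done())"
```

```text
the job is handed in; nothing more can be done
None
```

The mast is home in the white socket: blue turned out to be blocked, so I pulled it out, pressed it home in white at about 22 N, released it and handed the job in at about 19 s; no verdict came back.

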